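# Put the coffee bar back in order

### The job

The four things on the coffee bar's stands have been left on one another's stands. Move them so that each stands upright in the middle of its own stand: the dosing cup on the coffee scale's plate, the tamper on the round rubber tamping stand, the espresso cup on the wooden serving board, and the milk pitcher on the steel drip tray. The empty cork coaster is free for parking something on the way; set things down gently, do not drop or throw them.

Things in the scene. Friction and masses are not known exactly. Their poses are not given: they have to be found in the camera images.
- dosing_cup_centre (a point): Dosing cup: plain open round steel cup without handle or spout, brown coffee seen inside, 57 mm in diameter, 56 mm high. Its centre, half-way up (28 mm above its underside); z up along the cup. Loose, about 0.09 kg. Walls near upright, so it can be gripped across the outside in any direction. Starts on the tamping stand or the drip tray.
- tamper_centre (a point): Coffee tamper: steel foot 58 mm in diameter and 21 mm high with an upright round wooden handle, at most 39 mm across, 83 mm high in all. On its axis, half-way up (41.5 mm above its underside); z up. Loose, about 0.36 kg. Grip the handle in any direction, best about 15 mm above this point. Starts on the coffee scale or the serving board.
- espresso_cup_centre (a point): Espresso cup: cream stoneware cup, dark blue inside, bowl 58 mm across and 55 mm high, loop handle on one side. Centre of the bowl, half-way up (27.5 mm above its underside). z up; the handle points along this frame's -y and reaches 57 mm from the centre, so grip across the outside of the bowl along this frame's x (within about 0.6 rad of the world's y at the start). Loose, about 0.11 kg. Starts on the tamping stand or the drip tray.
- pitcher_centre (a point): Small steel milk pitcher: round belly 52 mm across, narrower towards the rim (44 mm), 76 mm high, thin handle. On the belly's axis, half-way up (38 mm above its underside). z up; the handle lies towards this frame's +x (turned about 30 degrees to +y) and reaches 41 mm from the axis, the spout towards -x. Grip across the belly along this frame's y (within about 0.6 rad of the world's y at the start). Loose, about 0.2 kg. Starts on the coffee scale or the serving board.
- scale_pan (a point): Coffee scale: flat, 154 x 135 mm, 20 mm high, pale square plate on top, dark strip with keys on the robot's side. This point: middle of the plate, on its upper face. Fixed. Here the dosing cup belongs.
- stand_top (a point): Tamping stand: round black rubber puck, 94 mm in diameter, 20 mm high, thin steel band round its foot. This point: centre of its flat top (86 mm across). Fixed. Here the tamper belongs.
- board_top (a point): Serving board: dark wooden square, 105 x 105 mm, 20 mm thick, with a short handle tab towards the robot. This point: centre of the square's upper face. Fixed. Here the espresso cup belongs.
- tray_top (a point): Drip tray: steel, oblong 100 x 120 mm, 20 mm high, its flat top made of parallel slats. This point: centre of its upper face. Fixed. Here the milk pitcher belongs.
- coaster_top (a point): Cork coaster: round, 96 mm in diameter, 10 mm thick, empty at the start; the free spot. This point: centre of its upper face. Fixed. (All five stands lie side by side, their centres within x 0.43 to 0.56 m and y -0.4 to 0.4 m. Right behind them, from x = 0.6 m on, stand a toaster oven on the left, a tall coffee grinder right of the middle and some jars, so go from stand to stand in straight lines, not in wide arcs; every thing on a stand ends below a height of 0.105 m.)

How it is judged:
By the outcome, as a careful person would: the job done as asked, in the order asked, and still so for the second after the job is handed in, with the robot touching nothing.
It also fails if it takes over 136 s, if anything falls off the work surface, if the arm or the gripper's body presses on something with over 40 N, if the wrist force passes 120 N, or if a joint passes its speed limit or range.

### The arm

A 6-joint arm with a two-finger parallel gripper is mounted at the origin on a cart in front of the work surface, level with it; the furniture and walls round the work are solid. World frame = base frame: x ahead of the robot, y to its left, z up, the work surface at z = 0. Lengths are in m, angles in rad, forces in N, time in s.
With the tool pointing down it reaches from about 0.35 to 0.85 m from the base axis. Payload 8.1 kg.
Tool frame: the origin (TCP) lies on the mounting face of the last link; the fingertips stand 173 mm ahead of it and the grasp point (between the pads) lies manip.tcp_to_grasp ahead of it (manip.tcp_to_grasp is the distance from the TCP to the grasp point, in m); z points along the fingers, y is the line along which they close (so a half turn about z gives the same grasp; the last joint's range is limited). The gripper opens to 85 mm and grips with 20 to 120 N. Pads are 22 mm wide; open, the fingers measure 114 mm over their backs; the gripper's body (76 mm by 85 mm) begins 54 mm behind the grasp point. The pads swing forward as they close: fully open they stand 13 mm farther back than shut.
Start: joints at [1.238, 0.13, 1.488, -0, 1.523, -0.085], TCP at [0.147, 0.582, 0.405] pointing down, gripper open.
Joint ranges: [-2.96, 2.96], [-0.89, 2.26], [0.02, 2.5], [-1.34, 4.48], [0, 2.73], [-2.66, 2.66]. Speed limits (rad/s): [2.39, 2.39, 2.79, 3.14, 3.14, 3.14].

### API

Orientations are given as a unit quaternion [x, y, z, w].
In Python, from workcell import telemetry, vision, order, manip gives the robot as it stands. The module is installed in compiled form; this text tells all that it offers.
- The arm moves only by the shell command python3 -m crank 'ROWS' [OPENING] [FORCE]. ROWS is JSON, a list of rows, each a list of 4 numbers: the shift along the tool's x, y, z each as a share of 100 mm, from -1 to 1, then the turn about the tool's z as a share of 360 degrees, from -1 to 1. A call has 1 to 12 rows; each row is the pose to reach, as a shift and turn from the pose commanded when the call began, along the tool's axes at that moment, turning the shorter way round; what a row does not reach only later rows make up. A row lasts 1/10 s, in which the tool goes at most 50 mm and 8.59 degrees, less where a joint would pass 70% of its speed; a pose out of reach is approached as far as the arm can. A call with a number of a shift or a turn outside -1 to 1 is refused whole. A call with a gripper value outside its range is refused whole. OPENING is the opening, from 0 (shut) to 1 (fully open), set as the call begins (- or left out, the last holds). The fingers move at their own pace and stop on an object; FORCE is the grip in N (left out, the last holds). Time passes only in rows, so rows that repeat a pose let the fingers close. It gives the time, the measured TCP pose, the force, the opening and the grip force at its end, in the units of the state.
- telemetry.state(): the state, without advancing time (a new reading comes with each control period).
- vision.read_camera(name): name is "side" or "top"; returns a dict with "img" (384x512x3 uint8, red, green, blue), "fx", "fy", "cx", "cy" (pixels), "view" (4x4, takes a point from world to camera coordinates). Camera axes: x right, y up, looking along -z (the intrinsics and any distortion apply to the point x, -y, -z); pixel columns grow to the right and rows downward; lengths in m; the calibration is good to about 2 mm. A picture is of the moment at which its call begins. There is no depth.
- order.finish_job(): hands the job in; it is judged then, once.
The state is a dict: "t": time; "qpos": joint angles; "qd": joint speeds; "joint_efforts": joint torques, N m; "tool_pos": TCP position; "ee_rot": TCP orientation; "contact_force": force on the tool from outside, world axes, zero at the start; "torque": the same for the moment, N m; "grip_width": finger opening in m; "grip_force": force on a finger pad.
Only numpy, scipy, OpenCV 4.12 (cv2) and the standard library are available. Lean on these libraries where they do the work, as an engineer would, in place of code of your own. Each camera call takes 0.05 s, during which the arm holds its last target. There are 200 camera calls.

## Working session

There is one attempt and no reset: what is moved stays moved. The work goes in short steps, Python scripts to look and compute and a shell command to move; the robot and the scene stay as the last step left them, time stands still between calls to the robot, and variables do not carry over. Pictures are saved under pics/ and viewed, at most 14 in all, crops included, and the job is handed in when it is done.

```bash
mkdir -p pics
cat > h.py <<'E'
import numpy as np, cv2
from workcell import telemetry, vision, order, manip
def grab(n,f=None):
    d=vision.read_camera(n)
    if f: cv2.imwrite('pics/'+f,cv2.cvtColor(d['img'],cv2.COLOR_RGB2BGR))
    return d
def px2w(d,u,v,z):
    V=np.array(d['view']); R=V[:3,:3]; t=V[:3,3]; c=-R.T@t
    r=R.T@np.array([(u-d['cx'])/d['fx'],-(v-d['cy'])/d['fy'],-1])
    return c+r*(z-c[2])/r[2]
def w2px(d,p):
    V=np.array(d['view']); q=V[:3,:3]@p+V[:3,3]
    return d['cx']+d['fx']*q[0]/-q[2], d['cy']+d['fy']*q[1]/q[2]
E
python3 - <<'E'
from h import *
for n in('top','side'):
    d=grab(n); print(n,{k:v for k,v in d.items() if k!='img'})
    cv2.imwrite(f'pics/{n}0.png',cv2.resize(cv2.cvtColor(d['img'],cv2.COLOR_RGB2BGR),(800,600),interpolation=cv2.INTER_CUBIC))
print(telemetry.state(),manip.tcp_to_grasp)
E
```

```text
top {'fx': 481.94440129683613, 'fy': 481.94440129683613, 'cx': 258.46130295660475, 'cy': 198.5888239788475, 'view': array([[ 0.36069614, -0.93261167, -0.01156618, -0.18313427],
       [ 0.80510063,  0.30507159,  0.50866914, -0.4385292 ],
       [-0.47086226, -0.19278693,  0.86088439, -1.18222   ],
       [ 0.        ,  0.        ,  0.        ,  1.        ]])}
side {'fx': 376.1419178560626, 'fy': 376.1419178560626, 'cx': 253.12641814709346, 'cy': 194.66157329066434, 'view': array([[-0.9900927 , -0.13974336, -0.01371972,  0.50274834],
       [ 0.06026153, -0.51113413,  0.85738582, -0.10141168],
       [-0.12682659,  0.84806468,  0.51449132, -1.11660135],
       [ 0.        ,  0.        ,  0.        ,  1.        ]])}
{'t': 0.1, 'qpos': array([ 1.23760184e+00,  1.31065816e-01,  1.48915938e+00,  3.00366541e-06,
        1.52302445e+00, -8.53927486e-02]), 'qd': array([ 0.00059505,  0.00014052, -0.00420803, -0.00050578,  0.00065635,
        0.00046628]), 'joint_efforts': array([ 1.77075770e-03, -5.70955360e+01, -5.01937830e+01, -1.05771589e-04,
        8.20381218e-03,  5.73656416e-05]), 'tool_pos': array([0.14706893, 0.58148056, 0.40376699]), 'ee_rot': array([ 1.23584135e-01,  9.92333752e-01, -8.10105839e-04, -1.73603313e-04]), 'contact_force': array([ 0.86910367, -0.55885986,  0.14146457]), 'torque': array([-0.02059743,  0.00434427,  0.02369645]), 'grip_force': 0.0, 'grip_width': 0.08534291682054695} 0.1547
```

View pics/top0.png

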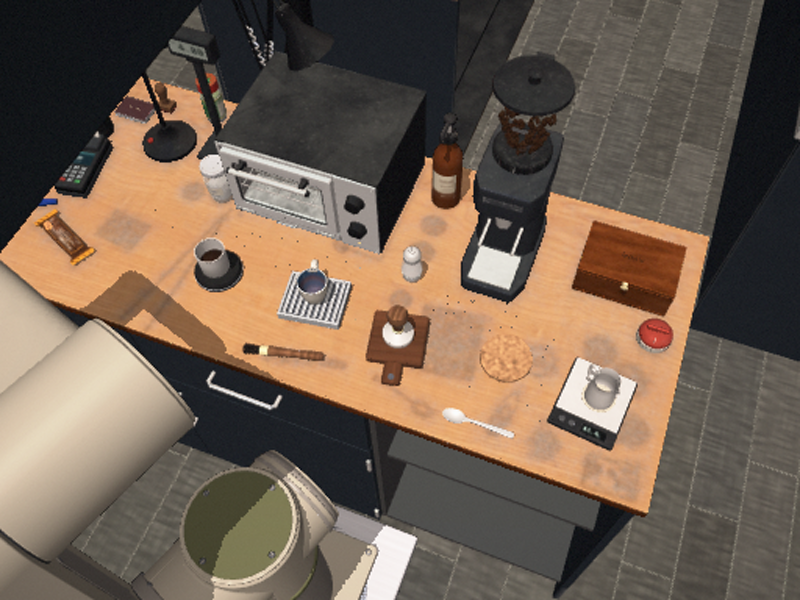

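View pics/side0.png

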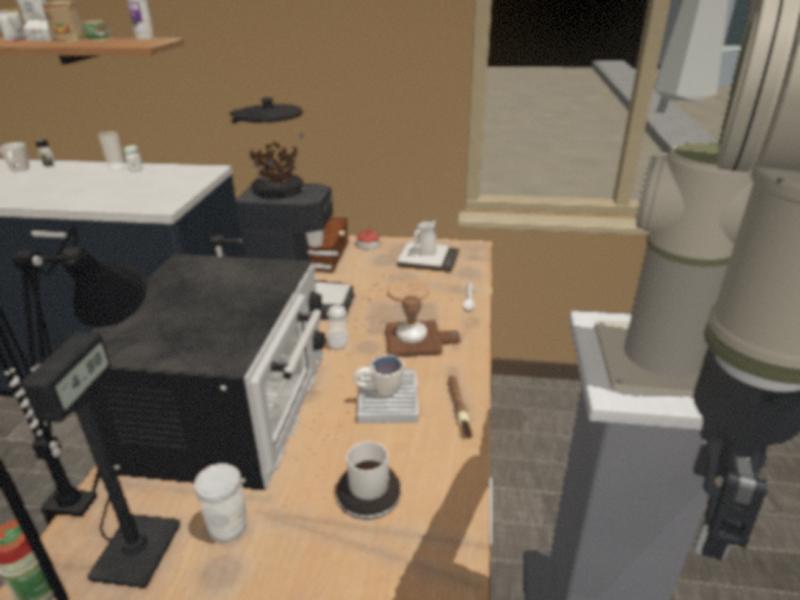

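The top view shows, left to right: the dosing cup on the tamping stand (218,262), the espresso cup on the tray (313,290), the tamper on the board (398,335), the empty coaster (506,357) and the pitcher on the scale (598,395). I'll enlarge this.

Run:
```python
from h import *
im=cv2.imread('pics/top0.png')
d=grab('top'); i=cv2.cvtColor(d['img'],cv2.COLOR_RGB2BGR)
a=i[148:248,118:282]; cv2.imwrite('pics/a.png',cv2.resize(a,None,fx=4.8,fy=4.8,interpolation=cv2.INTER_CUBIC))
b=i[208:292,298:418]; cv2.imwrite('pics/b.png',cv2.resize(b,None,fx=6,fy=6,interpolation=cv2.INTER_CUBIC))
```

```text
(no output)
```

View pics/a.png

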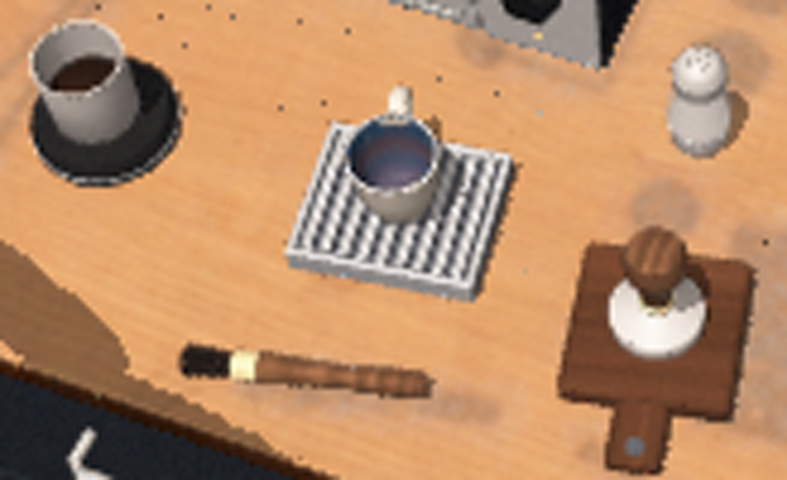

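View pics/b.png

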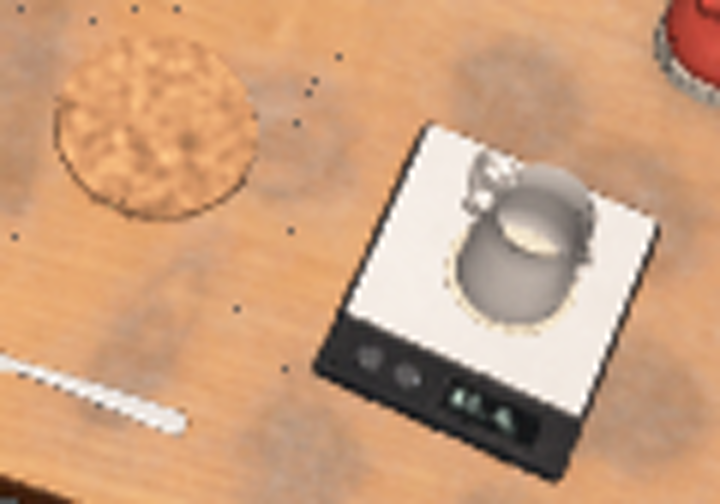

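Crop A (4.8x) gives the cup rim centre near (78,61), the stand ellipse at x 31–181 with its bottom at 185, the espresso rim at x 347–439 with the handle at (401,90), the tray corners and the tamper foot. Crop B (6x) gives the coaster, the scale plate corners (430,125), (658,226), (582,415), (348,316), and the pitcher with its handle up-left at (485,180).

```bash
cat > fit.py <<'E'
from h import *
from scipy.optimize import least_squares
d=grab('top'); s=grab('side')
A=lambda X,Y:(118+X/4.8,148+Y/4.8)
B=lambda X,Y:(298+X/6,208+Y/6)
th=np.linspace(0,2*np.pi,180)
def circ(d,c,r,z): return np.array(w2px(d,np.array([c[0]+r*np.cos(th),c[1]+r*np.sin(th),0*th+z])) ) if 0 else np.array([w2px(d,np.array([c[0]+r*np.cos(t),c[1]+r*np.sin(t),z])) for t in th])
def fit(C,r,z,minx,maxx,y,top,guess=(.5,0)):
    u0=C(minx,0)[0];u1=C(maxx,0)[0];v=C(0,y)[1]
    def f(c):
        p=circ(d,c,r,z); return [p[:,0].min()-u0,p[:,0].max()-u1,(p[:,1].min() if top else p[:,1].max())-v]
    q=least_squares(f,guess); return q.x.round(4),np.round(q.fun,2)
T={}
def go(n,*a): T[n],e=fit(*a); print(n,T[n],e)
go('stand',A,.047,.003,31,181,186,0)
go('cuprim',A,.0285,.076,31,124,20,1)
go('esprim',A,.029,.075,347,439,113,1)
go('tampfoot',A,.029,.025,608,706,357,0)
go('knob',A,.0195,.095,622,690,228,1)
go('coast',B,.048,.003,55,257,220,0)
go('pitbelly',B,.026,.04,457,577,326,0)
def corners(n,C,P,z=.02):
    W=np.array([px2w(d,*C(*p),z)[:2] for p in P]); T[n]=W.mean(0)
    print(n,T[n].round(4),'sides',np.linalg.norm(np.roll(W,-1,0)-W,axis=1).round(3),'ang',[round(float(np.degrees(np.arctan2(*(W[(k+1)%4]-W[k])[::-1]))),1) for k in range(4)])
corners('tray',A,[(338,123),(513,155),(474,285),(289,250)])
corners('board',A,[(588,242),(753,262),(735,405),(561,387)])
corners('plate',B,[(430,125),(658,226),(582,415),(348,316)])
print('esp handle tip',px2w(d,*A(401,90),.06)); print('pit handle',px2w(d,*B(480,182),.08),'spout',px2w(d,*B(590,250),.09))
E
python3 fit.py
```

```text
stand [0.4918 0.3849] [ 0.29 -0.29  0.01]
cuprim [0.4918 0.3864] [-0.02  0.02 -0.  ]
esprim [0.4974 0.1757] [-0.51  0.51 -0.01]
tampfoot [ 0.4764 -0.0014] [ 0.12 -0.12  0.  ]
knob [ 0.4754 -0.0025] [-0.01  0.01 -0.  ]
coast [ 0.5091 -0.2007] [ 0.01 -0.01  0.  ]
pitbelly [ 0.4781 -0.3756] [ 0.26 -0.26  0.01]
tray [0.4969 0.1754] sides [0.114 0.096 0.117 0.096] ang [-81.4, -171.1, 98.6, 7.2]
board [ 0.474  -0.0037] sides [0.102 0.098 0.103 0.1  ] ang [-77.2, -166.1, 104.2, 13.1]
plate [ 0.4882 -0.3715] sides [0.112 0.104 0.11  0.108] ang [-97.0, 173.5, 85.3, -5.5]
esp handle tip [0.54955452 0.19616552 0.06      ]
pit handle [ 0.49436281 -0.34640954  0.08      ] spout [ 0.47392641 -0.39797864  0.09      ]
```

```bash
cat > ov.py <<'E'
from fit import *
i=cv2.cvtColor(s['img'],cv2.COLOR_RGB2BGR)
def ovl(i,s,x0,y0,w,h,k,items,f):
    c=cv2.resize(i[y0:y0+h,x0:x0+w],None,fx=k,fy=k,interpolation=cv2.INTER_CUBIC)
    for c0,r,z in items:
        p=((circ(s,c0,r,z)-[x0,y0]+.5)*k).astype(int); cv2.polylines(c,[p],True,(0,0,255),1)
    return c
L=ovl(i,s,250,150,60,36,6.6,[((.478,-.3756),.026,.045),((.478,-.3756),.022,.096)],0)
j=cv2.cvtColor(d['img'],cv2.COLOR_RGB2BGR)
M=ovl(j,d,362,225,50,50,8,[((.478,-.3756),.026,.045),((.478,-.3756),.022,.096),((.4882,-.3715),.002,.02)],0)
N=ovl(i,s,205,190,90,150,4,[(T['stand'],.047,0),(T['stand'],.0285,.076),(T['tray'],.029,.075),(T['board'],.029,.02),(T['coast'],.048,.01)],0)
H=600; out=np.zeros((H,800,3),np.uint8)
out[:L.shape[0],:396]=L[:,:396]; out[237:600,:400]=M[:363]; out[:,420:780]=N[:600]
cv2.imwrite('pics/ov.png',out)
E
python3 ov.py >/dev/null
```

```text
(no output)
```

View pics/ov.png

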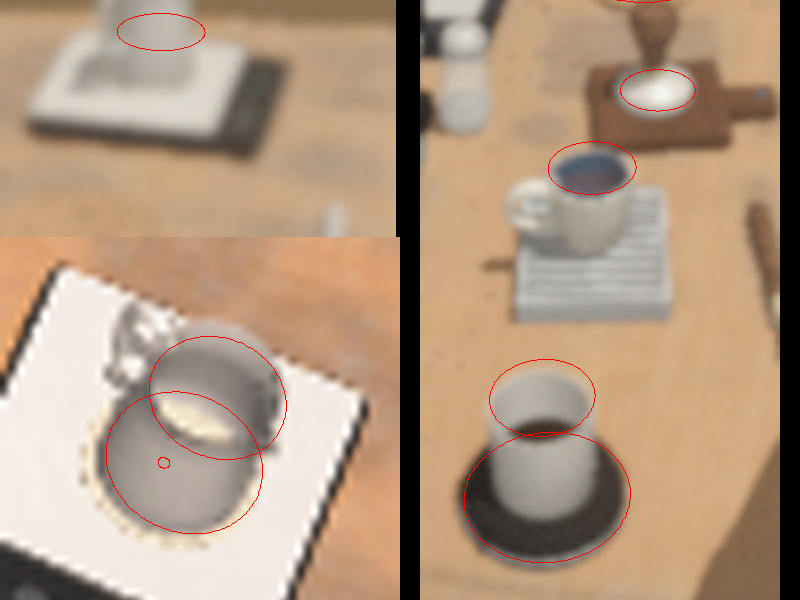

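The overlay confirms the stands and objects to within a few mm. The pitcher really sits near (0.485,-0.373). I'll enlarge it for its yaw.

Run:
```python
from h import *
d=grab('top');s=grab('side')
k=14;a=cv2.resize(cv2.cvtColor(d['img'],cv2.COLOR_RGB2BGR)[230:268,370:400],None,fx=k,fy=k,interpolation=cv2.INTER_CUBIC)
b=cv2.resize(cv2.cvtColor(s['img'],cv2.COLOR_RGB2BGR)[135:173,256:283],None,fx=k,fy=k,interpolation=cv2.INTER_CUBIC)
cv2.imwrite('pics/p.png',np.hstack([a,b]))
c=np.array([.485,-.373])
for p in[(375.7,242.9),(377,234),(376,238)]:
  for z in(.05,.065,.08,.09):
    w=px2w(d,*p,z)[:2]-c; print(p,z,np.linalg.norm(w).round(3),np.degrees(np.arctan2(w[1],w[0])).round(0))
```

```text
(375.7, 242.9) 0.05 0.029 69.0
(375.7, 242.9) 0.065 0.028 86.0
(375.7, 242.9) 0.08 0.03 101.0
(375.7, 242.9) 0.09 0.032 111.0
(377, 234) 0.05 0.048 39.0
(377, 234) 0.065 0.043 47.0
(377, 234) 0.08 0.038 57.0
(377, 234) 0.09 0.036 65.0
(376, 238) 0.05 0.039 50.0
(376, 238) 0.065 0.035 62.0
(376, 238) 0.08 0.033 75.0
(376, 238) 0.09 0.033 85.0
```

View pics/p.png

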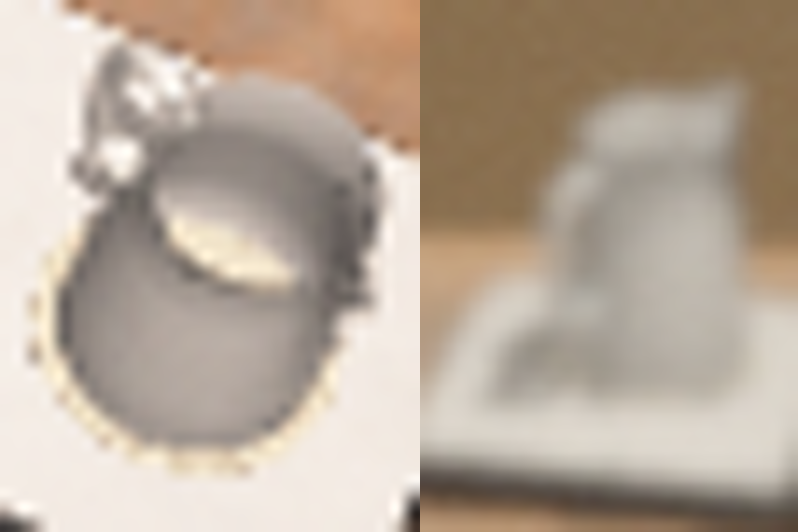

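Top crop: handle loop at upper left (120,50)–(90,170). Side crop: handle left at x=548, axis at 655, spout right. That puts the handle at a world angle of about 57°, so the grip line is at about 118°. I'll turn the tool to heading 0, so that tool x = world y and tool y = world x, then go over to the dosing cup.

```bash
cat > to.py <<'E'
import sys; from h import *
s=telemetry.state(); from scipy.spatial.transform import Rotation as R
r=R.from_quat(s['ee_rot']); p=np.array([float(a) for a in sys.argv[1:4]])
y=r.as_matrix()[:,1]; g=(p-s['tool_pos']) if len(p)==3 else np.zeros(3)
print('t',round(s['t'],1),'pos',s['tool_pos'].round(4),'heading',np.degrees(np.arctan2(y[1],y[0])).round(1),'shift',(r.inv().apply(g)*10).round(3),'w',round(s['grip_width'],4),'F',round(s['grip_force'],1),'q6',s['qpos'][5].round(2),'cf',s['contact_force'].round(1))
E
python3 -m crank '[[0,0,0,0.2106],[0,0,0,0.2106],[0,0,0,0.2106],[0,0,0,0.2106],[0,0,0,0.2106],[0,0,0,0.2106],[0,0,0,0.2106],[0,0,0,0.2106],[0,0,0,0.2106],[0,0,0,0.2106],[0,0,0,0.2106]]' 1; python3 to.py .4918 .386 .26
```

```text
t: 1.55
tool_pos: [0.1471, 0.5817, 0.4047]
ee_rot: [0.706, 0.708, 0.0, -0.0]
contact_force: [-0.6, 0.2, 0.2]
grip_width: 0.0853
grip_force: 0.0
t 1.6 pos [0.1471 0.5817 0.4047] heading 0.2 shift [-1.969  3.44   1.447] w 0.0853 F 0.0 q6 1.23 cf [-0.6  0.2  0.2]
```

```bash
python3 -m crank '[[-0.25,0.4,0.15,0],[-0.5,0.8,0.3,0],[-0.6,1,0.35,0],[-0.6,1,0.35,0]]' >/dev/null
python3 -m crank '[[-0.25,0.4,0.15,0],[-0.5,0.8,0.3,0],[-0.6,1,0.35,0],[-0.6,1,0.35,0]]' >/dev/null
python3 -m crank '[[-0.25,0.4,0.15,0],[-0.5,0.8,0.3,0],[-0.6,1,0.35,0],[-0.6,1,0.35,0]]' >/dev/null
python3 -m crank '[[-0.1,0.2,0.1,0],[-0.17,0.44,0.1,0],[-0.17,0.44,0.1,0],[-0.17,0.44,0.1,0]]' >/dev/null; python3 to.py .4918 .386 .203
```

```text
t 3.1 pos [0.4902 0.386  0.2904] heading 0.1 shift [-0.001  0.016  0.874] w 0.0854 F 0.0 q6 0.58 cf [-0.1  0.3 -0.2]
```

```bash
python3 -m crank '[[0,0.015,0.2,0],[0,0.015,0.4,0],[0,0.015,0.6,0],[0,0.015,0.75,0],[0,0.015,0.87,0],[0,0.015,0.87,0],[0,0.015,0.87,0]]' | tail -4
python3 -m crank '[[0,0,0,0],[0,0,0,0],[0,0,0,0],[0,0,0,0],[0,0,0,0],[0,0,0,0],[0,0,0,0],[0,0,0,0]]' 0 30; python3 to.py .4918 .386 .33
```

```text
ee_rot: [0.707, 0.707, 0.0, -0.0]
contact_force: [-0.2, 0.6, 0.2]
grip_width: 0.0854
grip_force: 0.0
t: 4.65
tool_pos: [0.4931, 0.3849, 0.2041]
ee_rot: [0.707, 0.707, 0.001, 0.0]
contact_force: [-1.5, -0.7, 6.2]
grip_width: 0.056
grip_force: 31.8
t 4.7 pos [0.4931 0.3849 0.2041] heading -0.0 shift [ 0.013 -0.011 -1.259] w 0.056 F 31.8 q6 0.58 cf [-1.5 -0.7  6.2]
```

```bash
python3 -m crank '[[0,0,-0.1,0],[0,0,-0.3,0],[0,0,-0.6,0],[0,0,-0.9,0],[0,0,-1,0]]' >/dev/null
python3 -m crank '[[-0.1,0,-0.2,0],[-0.4,0,-0.26,0],[-0.7,0.02,-0.26,0],[-1,0.03,-0.26,0]]' >/dev/null
python3 -m crank '[[-0.33,0,0,0],[-0.67,0,0,0],[-1,0.03,0,0]]' >/dev/null
python3 -m crank '[[-0.33,0,0,0],[-0.67,0,0,0],[-1,0.03,0,0]]' >/dev/null
python3 -m crank '[[-0.33,0,0,0],[-0.67,0,0,0],[-1,0.03,0,0]]' >/dev/null
python3 -m crank '[[-0.33,0,0,0],[-0.67,0,0,0],[-1,0.03,0,0]]' >/dev/null
python3 -m crank '[[-0.33,0,0,0],[-0.6,0,0,0],[-0.8,0.01,0,0],[-0.85,0.01,0,0],[-0.85,0.01,0,0]]' >/dev/null
python3 to.py .509 -.2007 .195
```

```text
t 7.2 pos [ 0.5081 -0.2008  0.328 ] heading -0.1 shift [0.   0.01 1.33] w 0.0558 F 32.1 q6 -0.47 cf [-0.1  0.8 -0.5]
```

```bash
python3 -m crank '[[0,0,0.2,0],[0,0.01,0.5,0],[0,0.01,0.8,0],[0,0.01,1,0],[0,0.01,1,0]]' >/dev/null; python3 to.py .509 -.2007 .1945
python3 -m crank '[[0,0,0.15,0],[0,0,0.25,0],[0,0,0.29,0],[0,0,0.32,0],[0,0,0.33,0],[0,0,0.335,0],[0,0,0.335,0],[0,0,0.335,0]]'; python3 to.py .509 -.2007 .1945
```

```text
t 7.8 pos [ 0.5078 -0.1983  0.2248] heading 0.1 shift [-0.025  0.014  0.303] w 0.0556 F 32.2 q6 -0.47 cf [-1.6 -0.1 -0.8]
t: 8.55
tool_pos: [0.5096, -0.2005, 0.1956]
ee_rot: [0.707, 0.707, 0.0, 0.0]
contact_force: [0.4, -0.6, -1.6]
grip_width: 0.0556
grip_force: 32.2
t 8.6 pos [ 0.5096 -0.2005  0.1956] heading -0.0 shift [-0.002 -0.006  0.011] w 0.0556 F 32.2 q6 -0.47 cf [ 0.4 -0.6 -1.6]
```

```bash
python3 -m crank '[[0,0,0.01,0],[0,0,0.01,0],[0,0,0.01,0]]'|grep -E 'tool_pos|contact'
python3 -m crank '[[0,0,0.01,0],[0,0,0.01,0],[0,0,0.01,0]]'|grep -E 'tool_pos|contact'
```

```text
tool_pos: [0.5094, -0.2004, 0.1942]
contact_force: [-0.1, -0.4, -1.3]
tool_pos: [0.5095, -0.2005, 0.1941]
contact_force: [-5.5, 1.7, 8.6]
```

Contact. I'll release, lift and go to the tamper.

```bash
python3 -m crank '[[0,0,0,0],[0,0,0,0],[0,0,0,0],[0,0,0,0],[0,0,0,0],[0,0,0,0]]' 1 | tail -2
python3 -m crank '[[0,0,-0.2,0],[0,0,-0.5,0],[0,0,-0.8,0],[0,0,-1,0]]' >/dev/null
python3 -m crank '[[0.1,0,-0.3,0],[0.4,-0.05,-0.35,0],[0.7,-0.1,-0.35,0],[1,-0.16,-0.35,0]]' >/dev/null
python3 -m crank '[[0.33,-0.06,0,0],[0.67,-0.12,0,0],[0.9,-0.17,0,0],[0.985,-0.175,0,0],[0.985,-0.175,0,0],[0.985,-0.175,0,0]]' >/dev/null
python3 to.py .4758 -.002 .231
python3 - <<'E'
from h import *
a=[cv2.cvtColor(grab(n)['img'],cv2.COLOR_RGB2BGR) for n in('top','side')]
o=np.vstack([cv2.resize(a[0][120:290,100:420],(800,425)),np.hstack([cv2.resize(a[1][130:300,210:300],(93,175)),np.zeros((175,707,3),np.uint8)])])
cv2.imwrite('pics/c1.png',np.hstack([cv2.resize(a[0][150:290,190:390],(480,336)),cv2.resize(a[1][130:250,210:310],(280,336))]))
E
```

```text
grip_width: 0.0854
grip_force: 0.0
t 11.2 pos [ 0.4762 -0.0025  0.3283] heading -0.0 shift [ 0.005 -0.005  0.973] w 0.0853 F 0.0 q6 -0.11 cf [ 0.1 -0.   0.1]
```

View pics/c1.png

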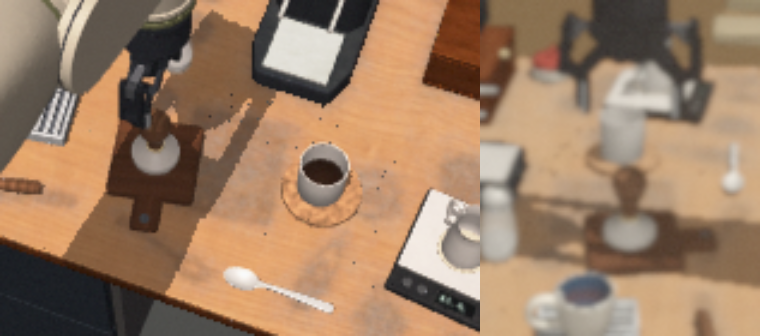

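The cup stands on the coaster near (325,175) in this crop, and the gripper is centred over the tamper. Now I'll grip the tamper.

```bash
python3 -m crank '[[0,0,0.2,0],[0,0,0.5,0],[0,0,0.75,0],[0,0,0.9,0],[0,0,0.97,0],[0,0,0.97,0],[0,0,0.97,0]]' >/dev/null; python3 to.py .4758 -.002 .231
python3 -m crank '[[0,0,0,0],[0,0,0,0],[0,0,0,0],[0,0,0,0],[0,0,0,0],[0,0,0,0],[0,0,0,0],[0,0,0,0],[0,0,0,0],[0,0,0,0]]' 0 60; python3 to.py .4758 -.002 .35
```

```text
t 11.9 pos [ 0.4765 -0.0023  0.232 ] heading -0.0 shift [ 0.003 -0.007  0.01 ] w 0.0853 F 0.0 q6 -0.11 cf [0.2 0.  0.5]
t: 12.95
tool_pos: [0.4764, -0.0019, 0.2322]
ee_rot: [0.707, 0.707, 0.0, 0.001]
contact_force: [-2.2, -0.5, 4.7]
grip_width: 0.0359
grip_force: 59.1
t 12.9 pos [ 0.4764 -0.0019  0.2322] heading -0.0 shift [-1.000e-03 -4.000e-03 -1.178e+00] w 0.0359 F 59.1 q6 -0.11 cf [-2.2 -0.5  4.7]
```

```bash
python3 -m crank '[[0,0,-0.1,0],[0,0,-0.3,0],[0,0,-0.6,0],[0,0,-0.9,0],[0,0,-1,0]]' |tail -2
python3 -m crank '[[0.15,0,-0.15,0],[0.4,0,-0.18,0],[0.7,0.02,-0.18,0],[1,0.04,-0.18,0]]' >/dev/null
python3 -m crank '[[0.3,0,0,0],[0.65,0.02,0,0],[1,0.04,0,0]]' >/dev/null
python3 -m crank '[[0.3,0,0,0],[0.65,0.02,0,0],[1,0.04,0,0]]' >/dev/null
python3 -m crank '[[0.3,0,0,0],[0.55,0.02,0,0],[0.75,0.04,0,0],[0.86,0.04,0,0],[0.88,0.04,0,0],[0.88,0.04,0,0]]' >/dev/null
python3 to.py .4918 .3855 .233
python3 -m crank '[[0,0,0.2,0],[0,-0.01,0.5,0],[0,-0.01,0.8,0],[0,-0.01,0.95,0],[0,-0.01,1,0],[0,-0.01,1,0],[0,-0.01,1,0],[0,-0.01,1,0]]' |tail -4; python3 to.py .4918 .3855 .233
```

```text
grip_width: 0.0358
grip_force: 60.4
t 15.1 pos [0.4919 0.3858 0.3485] heading 0.0 shift [-1.000e-03 -0.000e+00  1.155e+00] w 0.0358 F 60.5 q6 0.58 cf [ 0.2 -0.7 -4.2]
ee_rot: [0.707, 0.707, 0.002, 0.0]
contact_force: [-0.2, -0.1, -3.1]
grip_width: 0.0359
grip_force: 60.6
t 15.8 pos [0.4919 0.3865 0.2513] heading -0.0 shift [-0.01  -0.001  0.183] w 0.0359 F 60.6 q6 0.58 cf [-0.2 -0.1 -3.1]
```

```bash
python3 -m crank '[[-0.005,0,0.07,0],[-0.005,0,0.12,0],[-0.005,0,0.15,0],[-0.005,0,0.16,0],[-0.005,0,0.17,0],[-0.005,0,0.17,0],[-0.005,0,0.17,0]]'|grep -E 'tool_pos|contact'
python3 -m crank '[[0,0,0.01,0],[0,0,0.01,0],[0,0,0.01,0]]'|grep -E 'tool_pos|contact'
python3 -m crank '[[0,0,0.01,0],[0,0,0.01,0],[0,0,0.01,0]]'|grep -E 'tool_pos|contact'
```

```text
tool_pos: [0.4912, 0.3857, 0.2324]
contact_force: [-1.2, 0.5, -1.8]
tool_pos: [0.4913, 0.3859, 0.2323]
contact_force: [-3.9, -1.6, 5.3]
tool_pos: [0.4913, 0.386, 0.2323]
contact_force: [-7.3, -2.6, 11.1]
```

```bash
python3 -m crank '[[0,0,-0.01,0],[0,0,-0.01,0],[0,0,-0.01,0],[0,0,-0.01,0],[0,0,-0.01,0],[0,0,-0.01,0],[0,0,-0.01,0]]' 1 | tail -2
python3 -m crank '[[0,0,-0.2,0],[0,0,-0.5,0],[0,0,-0.8,0],[0,0,-1,0]]' >/dev/null
python3 -m crank '[[-0.3,0,0,0],[-0.65,0.02,0,0],[-1,0.02,0,0]]' >/dev/null
python3 -m crank '[[-0.3,0,0,0.02],[-0.65,0.02,0,0.04],[-1,0.03,0,0.06],[-1,0.03,0,0.08],[-1,0.03,0,0.1],[-1,0.03,0,0.12],[-1,0.03,0,0.14],[-1,0.03,0,0.16],[-1,0.03,0,0.18],[-1,0.03,0,0.19],[-1,0.03,0,0.19],[-1,0.03,0,0.19]]' >/dev/null
python3 to.py .497 .1755 .206
python3 - <<'E'
from h import *
a=[cv2.cvtColor(grab(n)['img'],cv2.COLOR_RGB2BGR) for n in('top','side')]
cv2.imwrite('pics/c2.png',np.hstack([cv2.resize(a[0][140:260,110:270],(480,360)),cv2.resize(a[1][190:340,210:310],(240,360),interpolation=cv2.INTER_CUBIC)]))
E
```

```text
grip_width: 0.0851
grip_force: 0.0
t 19.8 pos [0.496  0.1856 0.3312] heading -68.3 shift [-0.028  0.097  1.252] w 0.0853 F 0.0 q6 1.45 cf [0.4 0.4 0.2]
```

View pics/c2.png

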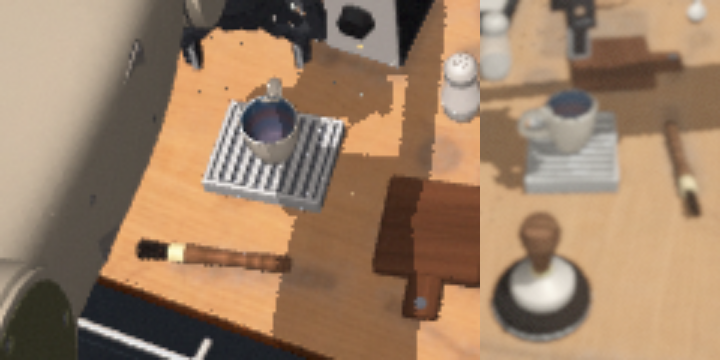

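The tamper stands upright on the rubber stand at (540,285). The espresso cup is still centred on the tray with its handle to the back. Descending on it.

```bash
python3 -m crank '[[-0.028,0.097,0.25,0],[-0.028,0.097,0.5,0],[-0.028,0.097,0.8,0],[-0.028,0.097,0.8,0]]' >/dev/null
python3 -m crank '[[0,0,0.2,0],[0,0,0.35,0],[0,0,0.45,0],[0,0,0.45,0],[0,0,0.45,0]]' >/dev/null
python3 to.py .4972 .1756 .205
python3 -m crank '[[0,0,0,0],[0,0,0,0],[0,0,0,0],[0,0,0,0],[0,0,0,0],[0,0,0,0],[0,0,0,0],[0,0,0,0]]' 0 35; python3 to.py .497 .1755 .33
```

```text
t 20.8 pos [0.4972 0.1756 0.2067] heading -68.4 shift [-0.     0.     0.017] w 0.0855 F 0.0 q6 1.44 cf [-0.   0.3 -0.4]
t: 21.55
tool_pos: [0.4975, 0.1758, 0.2073]
ee_rot: [0.982, 0.187, 0.001, -0.0]
contact_force: [-2.2, 0.6, 5.6]
grip_width: 0.0551
grip_force: 36.3
t 21.6 pos [0.4975 0.1758 0.2073] heading -68.4 shift [-4.000e-03  1.000e-03 -1.227e+00] w 0.0551 F 36.3 q6 1.44 cf [-2.2  0.6  5.6]
```

```bash
python3 -m crank '[[0,0,-0.1,0],[0,0,-0.3,0],[0,0,-0.6,0],[0,0,-0.9,0],[0,0,-1,0]]' |tail -2
python3 -m crank '[[0,0,-0.1,-0.02],[0,0,-0.2,-0.04],[0,0,-0.2,-0.06],[0,0,-0.2,-0.08],[0,0,-0.2,-0.1],[0,0,-0.2,-0.12],[0,0,-0.2,-0.14],[0,0,-0.2,-0.16],[0,0,-0.2,-0.18],[0,0,-0.2,-0.19],[0,0,-0.2,-0.19]]' >/dev/null
python3 -m crank '[[-0.3,-0.05,0,0],[-0.65,-0.1,0,0],[-1,-0.12,0,0]]' >/dev/null
python3 -m crank '[[-0.3,-0.05,0,0],[-0.6,-0.1,0,0],[-0.75,-0.11,0,0],[-0.79,-0.11,0,0],[-0.79,-0.11,0,0],[-0.79,-0.11,0,0]]' >/dev/null
python3 to.py .475 -.003 .2085
```

```text
grip_width: 0.0553
grip_force: 37.3
t 24.1 pos [ 0.474  -0.0028  0.326 ] heading -0.0 shift [-0.002  0.01   1.175] w 0.0554 F 37.4 q6 -0.11 cf [-0.7  1.  -1.6]
```

```bash
python3 -m crank '[[0,0.01,0.25,0],[0,0.01,0.5,0],[0,0.01,0.8,0],[0,0.01,1,0],[0,0.01,1,0]]' >/dev/null; python3 to.py .475 -.003 .2085
python3 -m crank '[[0,0,0.08,0],[0,0,0.12,0],[0,0,0.15,0],[0,0,0.165,0],[0,0,0.17,0],[0,0,0.175,0],[0,0,0.175,0],[0,0,0.175,0]]'|grep -E 'tool_pos|contact'
python3 -m crank '[[0,0,0.01,0],[0,0,0.01,0],[0,0,0.01,0]]'|grep -E 'tool_pos|contact'
python3 -m crank '[[0,0,0.01,0],[0,0,0.01,0],[0,0,0.01,0]]'|grep -E 'tool_pos|contact'
```

```text
t 24.6 pos [ 0.4732 -0.0022  0.2228] heading 0.0 shift [-0.008  0.019  0.143] w 0.0556 F 37.7 q6 -0.11 cf [-0.3 -0.5 -1.5]
tool_pos: [0.4751, -0.0035, 0.2089]
contact_force: [-0.5, -0.5, -1.6]
tool_pos: [0.4749, -0.0034, 0.2076]
contact_force: [0.7, -0.2, -1.5]
tool_pos: [0.4751, -0.0035, 0.2073]
contact_force: [-4.7, 0.1, 6.2]
```

```bash
python3 -m crank '[[0,0,0,0],[0,0,0,0],[0,0,0,0],[0,0,0,0],[0,0,0,0],[0,0,0,0]]' 1 | tail -2
python3 -m crank '[[0,0,-0.2,0],[0,0,-0.5,0],[0,0,-0.8,0],[0,0,-1,0]]' >/dev/null
python3 -m crank '[[-0.1,0,-0.2,0],[-0.4,0,-0.25,0],[-0.7,0,-0.25,0],[-1,0.02,-0.25,0]]' >/dev/null
python3 -m crank '[[-0.3,0,0,0],[-0.65,0.02,0,0],[-1,0.03,0,0]]' >/dev/null
python3 -m crank '[[-0.3,0,0,0],[-0.65,0.02,0,0],[-1,0.03,0,0]]' >/dev/null
python3 -m crank '[[-0.3,0,0,0.02],[-0.65,0.02,0,0.04],[-0.7,0.02,0,0.06],[-0.7,0.02,0,0.08],[-0.7,0.02,0,0.1],[-0.7,0.02,0,0.12],[-0.7,0.02,0,0.14],[-0.7,0.02,0,0.16],[-0.7,0.02,0,0.172],[-0.7,0.02,0,0.172],[-0.7,0.02,0,0.172]]' >/dev/null
python3 to.py .485 -.373 .212
python3 - <<'E'
from h import *
D=grab('top');S=grab('side')
a=[cv2.cvtColor(x['img'],cv2.COLOR_RGB2BGR) for x in(D,S)]
cv2.imwrite('pics/c3.png',np.hstack([cv2.resize(a[0][170:290,240:410],(510,360),interpolation=cv2.INTER_CUBIC),cv2.resize(a[1][120:245,210:310],(288,360),interpolation=cv2.INTER_CUBIC)]))
E
```

```text
grip_width: 0.0855
grip_force: 0.0
t 29.1 pos [ 0.4849 -0.3734  0.3315] heading -61.8 shift [ 0.003 -0.003  1.195] w 0.0854 F 0.0 q6 0.34 cf [-0.5 -0.2 -0.5]
```

View pics/c3.png

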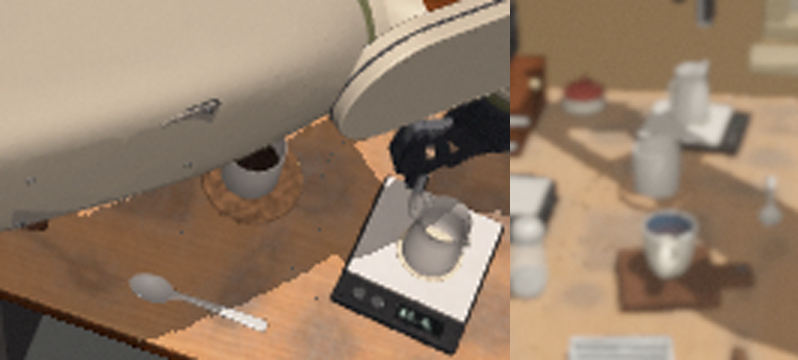

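The espresso cup is on the board at (668,245), and the gripper is over the pitcher. Descending.

```bash
python3 -m crank '[[0,0,0.25,0],[0,0,0.5,0],[0,0,0.8,0],[0,0,0.8,0]]' >/dev/null
python3 -m crank '[[0,0,0.15,0],[0,0,0.25,0],[0,0,0.35,0],[0,0,0.39,0],[0,0,0.39,0],[0,0,0.39,0]]' |grep contact
python3 to.py .485 -.373 .212
python3 -m crank '[[0,0,0,0],[0,0,0,0],[0,0,0,0],[0,0,0,0],[0,0,0,0],[0,0,0,0],[0,0,0,0],[0,0,0,0]]' 0 35; python3 to.py .485 -.373 .335
```

```text
contact_force: [0.6, 0.5, 1.7]
t 30.1 pos [ 0.485  -0.3736  0.2131] heading -61.9 shift [ 0.002 -0.005  0.011] w 0.0853 F 0.0 q6 0.34 cf [0.6 0.5 1.7]
t: 30.95
tool_pos: [0.485, -0.3735, 0.2136]
ee_rot: [0.97, 0.243, 0.0, 0.0]
contact_force: [-3.1, 2.0, 4.4]
grip_width: 0.0476
grip_force: 35.3
t 30.9 pos [ 0.485  -0.3735  0.2136] heading -61.9 shift [ 0.002 -0.004 -1.214] w 0.0476 F 35.3 q6 0.34 cf [-3.1  2.   4.4]
```

Width 47.6 mm means the grip is above the belly on the taper, so I'll regrip 9 mm lower.

```bash
python3 -m crank '[[0,0,0,0],[0,0,0,0],[0,0,0,0],[0,0,0,0],[0,0,0,0],[0,0,0.05,0],[0,0,0.09,0],[0,0,0.09,0],[0,0,0.09,0]]' 1|grep contact
python3 -m crank '[[0,0,0,0],[0,0,0,0],[0,0,0,0],[0,0,0,0],[0,0,0,0],[0,0,0,0],[0,0,0,0],[0,0,0,0]]' 0 35; python3 to.py .485 -.373 .335
```

```text
contact_force: [0.5, 0.6, -0.1]
t: 32.65
tool_pos: [0.4851, -0.3736, 0.2043]
ee_rot: [0.97, 0.242, 0.0, 0.0]
contact_force: [-0.1, -0.1, 5.2]
grip_width: 0.0487
grip_force: 37.0
t 32.6 pos [ 0.4851 -0.3736  0.2043] heading -61.9 shift [ 0.003 -0.005 -1.307] w 0.0487 F 37.0 q6 0.34 cf [-0.1 -0.1  5.2]
```

```bash
python3 -m crank '[[0,0,-0.1,0],[0,0,-0.3,0],[0,0,-0.6,0],[0,0,-0.9,0],[0,0,-1,0]]' |tail -3
python3 -m crank '[[0,0,-0.1,-0.02],[0,0,-0.2,-0.04],[0,0,-0.25,-0.06],[0,0,-0.25,-0.08],[0,0,-0.25,-0.1],[0,0,-0.25,-0.12],[0,0,-0.25,-0.14],[0,0,-0.25,-0.16],[0,0,-0.25,-0.172],[0,0,-0.25,-0.172],[0,0,-0.25,-0.172]]' |tail -3
python3 -m crank '[[0.2,0,0,0],[0.5,0,0,0],[0.8,0,0,0],[1,0.02,0,0]]' >/dev/null
python3 -m crank '[[0.3,0,0,0],[0.65,0.02,0,0],[1,0.02,0,0]]' >/dev/null
python3 -m crank '[[0.3,0,0,0],[0.65,0.02,0,0],[1,0.02,0,0]]' >/dev/null
python3 -m crank '[[0.3,0,0,0],[0.65,0.02,0,0],[1,0.02,0,0]]' >/dev/null
python3 -m crank '[[0.3,0,0,0],[0.65,0.02,0,0],[1,0.02,0,0]]' >/dev/null
python3 -m crank '[[0.3,0,0,0],[0.43,0.02,0,0],[0.485,0.02,0,0],[0.485,0.02,0,0],[0.485,0.02,0,0],[0.485,0.02,0,0]]' >/dev/null
python3 to.py .497 .1755 .2045
python3 - <<'E'
from h import *
D=grab('top');S=grab('side')
a=[cv2.cvtColor(x['img'],cv2.COLOR_RGB2BGR) for x in(D,S)]
cv2.imwrite('pics/c4.png',np.hstack([cv2.resize(a[0][100:240,130:270],(360,360),interpolation=cv2.INTER_CUBIC),cv2.resize(a[1][130:290,190:310],(360,480),interpolation=cv2.INTER_CUBIC)[:360]]))
E
```

```text
contact_force: [0.0, -1.2, -1.0]
grip_width: 0.0488
grip_force: 36.8
contact_force: [-0.1, 0.3, -2.7]
grip_width: 0.049
grip_force: 36.8
t 36.5 pos [0.4972 0.174  0.3286] heading -0.1 shift [ 1.600e-02 -1.000e-03  1.241e+00] w 0.0489 F 36.8 q6 0.24 cf [ 0.   0.5 -2.7]
```

View pics/c4.png

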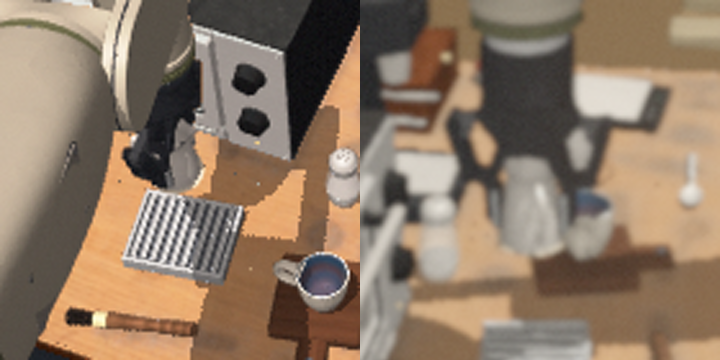

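The pitcher hangs upright at (530,205) over the tray. Lowering it.

```bash
python3 -m crank '[[0.016,0,0.25,0],[0.016,0,0.5,0],[0.016,0,0.8,0],[0.016,0,1,0],[0.016,0,1,0]]' >/dev/null
python3 -m crank '[[0,0,0.1,0],[0,0,0.15,0],[0,0,0.19,0],[0,0,0.215,0],[0,0,0.225,0],[0,0,0.23,0],[0,0,0.23,0],[0,0,0.23,0]]'|grep -E 'tool_pos|contact'
python3 -m crank '[[0,0,0.01,0],[0,0,0.01,0],[0,0,0.01,0]]'|grep -E 'tool_pos|contact'
python3 -m crank '[[0,0,0.01,0],[0,0,0.01,0],[0,0,0.01,0]]'|grep -E 'tool_pos|contact'
```

```text
tool_pos: [0.4971, 0.1767, 0.2059]
contact_force: [-0.3, 0.7, -2.3]
tool_pos: [0.497, 0.1766, 0.2047]
contact_force: [0.2, -0.0, -1.7]
tool_pos: [0.4971, 0.1767, 0.204]
contact_force: [-2.1, -0.5, 2.9]
```

Contact. I'll release and go to the dosing cup on the coaster, at (0.5095,-0.2005) as placed.

```bash
python3 -m crank '[[0,0,0,0],[0,0,0,0],[0,0,0,0],[0,0,0,0],[0,0,0,0],[0,0,0,0]]' 1 | tail -2
python3 -m crank '[[0,0,-0.2,0],[0,0,-0.5,0],[0,0,-0.8,0],[0,0,-1,0]]' >/dev/null
python3 -m crank '[[-0.1,0,-0.2,0],[-0.4,0,-0.25,0],[-0.7,0,-0.25,0],[-1,0.03,-0.25,0]]' >/dev/null
python3 -m crank '[[-0.3,0,0,0],[-0.65,0.02,0,0],[-1,0.03,0,0]]' >/dev/null
python3 -m crank '[[-0.3,0,0,0],[-0.65,0.02,0,0],[-1,0.03,0,0]]' >/dev/null
python3 -m crank '[[-0.3,0,0,0],[-0.6,0.02,0,0],[-0.77,0.03,0,0],[-0.77,0.03,0,0],[-0.77,0.03,0,0]]' >/dev/null
python3 to.py .5095 -.2005 .194
python3 - <<'E'
from h import *
D=grab('top');S=grab('side')
a=[cv2.cvtColor(x['img'],cv2.COLOR_RGB2BGR) for x in(D,S)]
np.save('D.npy',D,allow_pickle=True)
cv2.imwrite('pics/c5.png',np.hstack([cv2.resize(a[0][165:225,165:235],None,fx=7,fy=7,interpolation=cv2.INTER_CUBIC),cv2.resize(a[1][220:280,215:265],None,fx=6,fy=7,interpolation=cv2.INTER_CUBIC)]))
E
```

```text
grip_width: 0.0853
grip_force: 0.0
t 41.0 pos [ 0.5089 -0.2     0.3285] heading -0.0 shift [-0.006  0.007  1.345] w 0.0854 F 0.0 q6 -0.47 cf [-0.1  0.   0.3]
```

View pics/c5.png

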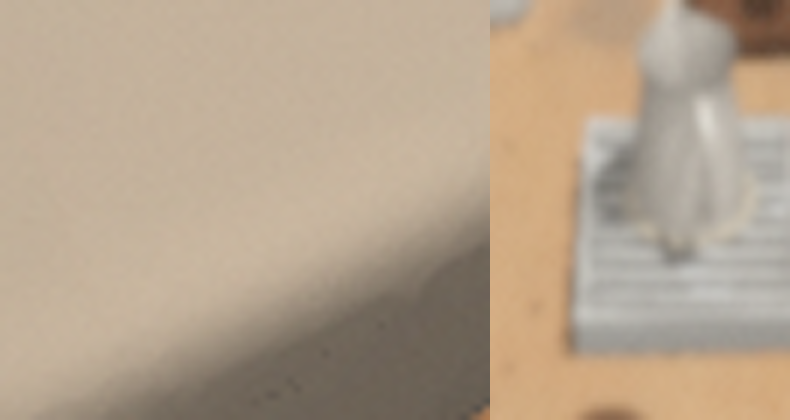

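The arm hides the tray in the top view. The side view shows the pitcher upright on it, so I'll check centring later. Now the dosing cup.

```bash
python3 -m crank '[[0,0.007,0.25,0],[0,0.007,0.5,0],[0,0.007,0.8,0],[0,0.007,1,0],[0,0.007,1,0]]' >/dev/null
python3 -m crank '[[0,0,0.15,0],[0,0,0.25,0],[0,0,0.33,0],[0,0,0.335,0],[0,0,0.335,0]]' |grep contact
python3 -m crank '[[0,0,0,0],[0,0,0,0],[0,0,0,0],[0,0,0,0],[0,0,0,0],[0,0,0,0],[0,0,0,0],[0,0,0,0]]' 0 30
python3 -m crank '[[0,0,-0.1,0],[0,0,-0.3,0],[0,0,-0.6,0],[0,0,-0.9,0],[0,0,-1,0]]' |tail -2
python3 -m crank '[[-0.2,-0.03,0,0],[-0.5,-0.06,0,0],[-0.8,-0.1,0,0],[-1,-0.13,0,0]]' >/dev/null
python3 -m crank '[[-0.3,-0.05,0,0],[-0.6,-0.08,0,0],[-0.71,-0.08,0,0],[-0.71,-0.08,0,0],[-0.71,-0.08,0,0],[-0.71,-0.08,0,0]]' >/dev/null
python3 to.py .488 -.3715 .205
```

```text
contact_force: [-0.1, -0.2, 0.2]
t: 42.85
tool_pos: [0.5099, -0.2006, 0.196]
ee_rot: [0.707, 0.707, 0.0, 0.001]
contact_force: [-1.4, 1.2, 6.2]
grip_width: 0.0556
grip_force: 31.6
grip_width: 0.0555
grip_force: 32.1
t 44.4 pos [ 0.4888 -0.3701  0.2948] heading 0.0 shift [-0.015 -0.008  0.898] w 0.0561 F 32.1 q6 -0.73 cf [ 0.6 -0.3 -0.9]
```

```bash
python3 -m crank '[[-0.015,-0.008,0.25,0],[-0.015,-0.008,0.5,0],[-0.015,-0.008,0.7,0],[-0.015,-0.008,0.8,0],[-0.015,-0.008,0.85,0],[-0.015,-0.008,0.87,0],[-0.015,-0.008,0.87,0],[-0.015,-0.008,0.87,0]]'|grep -E 'tool_pos|contact'
python3 -m crank '[[0,0,0.01,0],[0,0,0.01,0],[0,0,0.01,0]]'|grep -E 'tool_pos|contact'
python3 -m crank '[[0,0,0.01,0],[0,0,0.01,0],[0,0,0.01,0]]'|grep -E 'tool_pos|contact'
```

```text
tool_pos: [0.4882, -0.3732, 0.2095]
contact_force: [0.3, -0.2, -1.0]
tool_pos: [0.4878, -0.373, 0.2074]
contact_force: [-0.3, 0.1, -0.8]
tool_pos: [0.4879, -0.3729, 0.2063]
contact_force: [-0.7, -1.1, 0.6]
```

```bash
python3 -m crank '[[0.01,0,0.01,0],[0.01,0,0.01,0],[0.01,0,0.01,0]]'|grep -E 'tool_pos|contact'
python3 -m crank '[[0,0,0,0],[0,0,0,0],[0,0,0,0],[0,0,0,0],[0,0,0,0],[0,0,0,0]]' 1 | tail -2
python3 -m crank '[[0,0,-0.2,0],[0,0,-0.5,0],[0,0,-0.8,0],[0,0,-1,0]]' >/dev/null
python3 -m crank '[[0,0,-0.3,0],[0,-0.2,-0.7,0],[0,-0.4,-1,0],[0,-0.7,-1,0],[0,-0.7,-1,0],[0,-0.7,-1,0]]' >/dev/null
python3 to.py .48 -.37 .2
python3 - <<'E'
from h import *
D=grab('top');S=grab('side')
a=[cv2.cvtColor(x['img'],cv2.COLOR_RGB2BGR) for x in(D,S)]
cv2.imwrite('pics/t6.png',a[0]);cv2.imwrite('pics/s6.png',a[1])
cv2.imwrite('pics/c6.png',cv2.resize(a[0][140:300,110:420],(800,413),interpolation=cv2.INTER_CUBIC))
E
```

```text
tool_pos: [0.4878, -0.3725, 0.2063]
contact_force: [-2.1, -1.7, 6.8]
grip_width: 0.085
grip_force: 0.0
t 47.6 pos [ 0.4175 -0.3719  0.4052] heading -0.1 shift [0.02  0.624 2.053] w 0.0855 F 0.0 q6 -0.82 cf [ 0.5  0.7 -0.4]
```

View pics/c6.png

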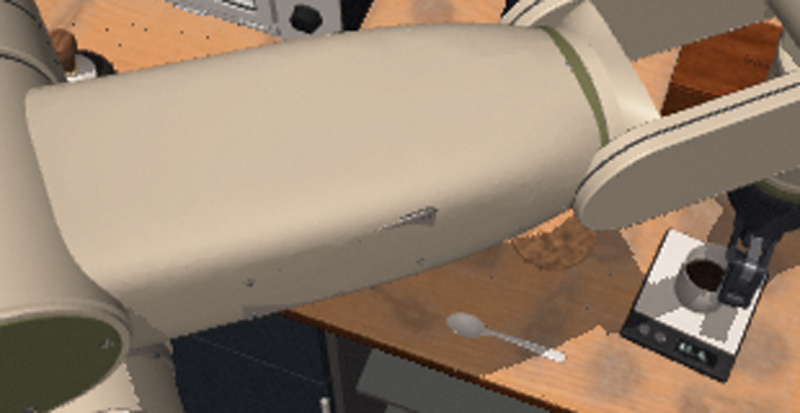

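The cup is on the scale at (705,280). The arm hides the rest, so I'll move it back to the left for a full view.

```bash
for k in 1; do
python3 -m crank '[[0.4,0,0,0],[0.8,0,0,0],[1,0,0,0]]' >/dev/null
python3 -m crank '[[0.4,0,0,0],[0.8,0,0,0],[1,0,0,0]]' >/dev/null
python3 -m crank '[[0.4,0,0,0],[0.8,0,0,0],[1,0,0,0]]' >/dev/null
python3 -m crank '[[0.4,0,0,0],[0.8,0,0,0],[1,0,0,0]]' >/dev/null
python3 -m crank '[[0.4,0,0,0],[0.8,0,0,0],[1,0,0,0]]' >/dev/null
python3 -m crank '[[0.4,0,0,0],[0.8,0,0,0],[1,0,0,0]]' >/dev/null
python3 -m crank '[[0.4,0,0,0],[0.8,-0.2,0,0],[1,-0.4,0,0]]' >/dev/null
python3 -m crank '[[0.4,-0.2,0,0],[0.8,-0.4,0,0],[1,-0.6,0,0]]' >/dev/null
python3 -m crank '[[0.4,-0.3,0,0],[0.8,-0.6,0,0],[1,-0.9,0,0]]' >/dev/null
python3 -m crank '[[0,-0.4,0,0],[0,-0.8,0,0],[0,-0.9,0,0],[0,-0.9,0,0]]' >/dev/null
done
python3 to.py .147 .58 .405
python3 - <<'E'
from h import *
D=grab('top');S=grab('side')
a=[cv2.cvtColor(x['img'],cv2.COLOR_RGB2BGR) for x in(D,S)]
cv2.imwrite('pics/t7.png',a[0]);cv2.imwrite('pics/s7.png',a[1])
j=a[0]
L=cv2.resize(j[148:248,118:282],None,fx=4.8,fy=4.8,interpolation=cv2.INTER_CUBIC)
cv2.imwrite('pics/c7.png',L)
E
```

```text
t 50.9 pos [0.1361 0.5288 0.4046] heading 0.2 shift [ 0.511  0.11  -0.005] w 0.0853 F 0.0 q6 1.22 cf [ 0.4 -0.1 -0.4]
```

View pics/c7.png

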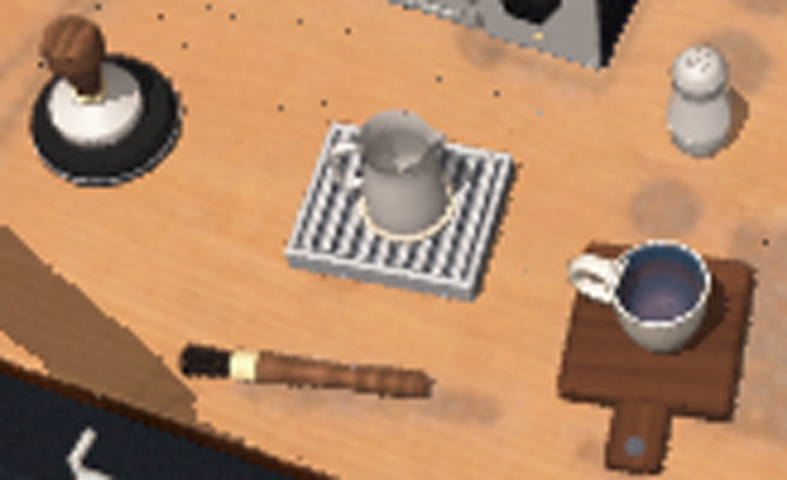

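All three stand upright: tamper foot at x 48–145, pitcher belly at x 360–450 with its base at 236, espresso rim at x 614–711. I'll fit their positions and look at the scale.

```bash
cat >> fit.py <<'E'
print('---')
go('tampfoot',A,.029,.025,48,145,147,0); go('knob',A,.0195,.095,41,104,15,1)
for z in(.03,.035,.04): go('pit',A,.026,z,360,450,236,0)
go('pitrim',A,.022,.096,360,440,110,1)
go('esp',A,.029,.075,614,711,240,1)
E
python3 fit.py | sed -n '/---/,$p'
python3 - <<'E'
import cv2,numpy as np
a=cv2.imread('pics/t7.png');b=cv2.imread('pics/s7.png')
cv2.imwrite('pics/c8.png',np.hstack([cv2.resize(a[215:285,345:415],(490,490),interpolation=cv2.INTER_CUBIC),cv2.resize(b[220:290,215:260],(310,482),interpolation=cv2.INTER_CUBIC)[:490] if 0 else cv2.resize(b[220:290,222:266],(308,490),interpolation=cv2.INTER_CUBIC)]))
E
```

```text
---
tampfoot [0.4887 0.3846] [ 0.51 -0.51  0.01]
knob [0.4913 0.3846] [-0.16  0.16 -0.  ]
pit [0.4936 0.1716] [ 0.56 -0.56  0.01]
pit [0.4911 0.1698] [ 0.52 -0.52  0.01]
pit [0.4886 0.1681] [ 0.48 -0.48  0.01]
pitrim [0.4952 0.1674] [ 0.56 -0.56  0.01]
esp [ 0.4713 -0.0077] [-0.34  0.34 -0.01]
```

View pics/c8.png

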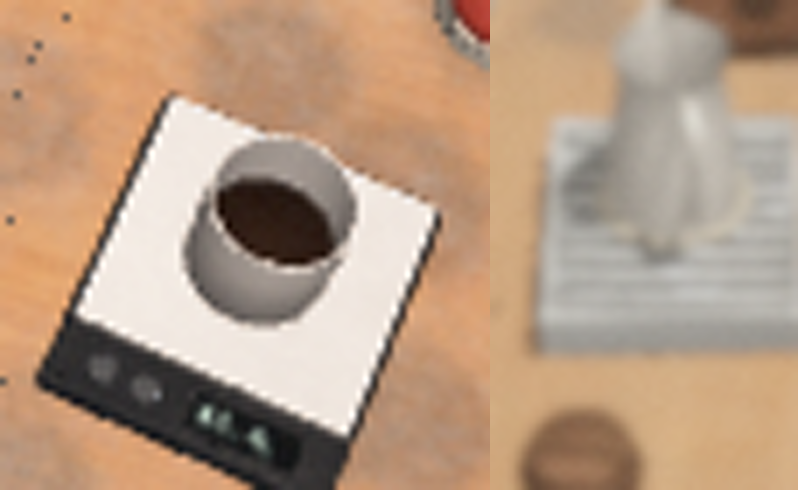

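The dosing cup stands mid-plate: its base spans x 183–332, against a plate centre near 258. The other things are within about 5 mm of their stand centres, and the robot is clear. Handing in.

```bash
python3 -c "
from workcell import order; print(order.finish_job())"
```

```text
the job is handed in; nothing more can be done
None
```

I moved all four things to their own stands, each upright and, by the last pictures, within about 5–7 mm of the middle, and handed the job in at about 51 s; the hand-in call gave no verdict.

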